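# Lay the engineer's square against the machined edge of a valve-body plate

### The job

Lay the engineer's square flat on the bench with the inner face of its thick stock flush along the straight machined edge of the clamped-down valve-body plate, and its thin blade reaching over the plate about midway down the clear lane between the pair of solenoids at one end and the rest. Let go of it, and leave the motor, the flask and the screwdriver where they are.

Things in the scene. Friction and masses are not known exactly. Their poses are not given: they have to be found in the camera images.
- square_mid (a point): Centre of the square's stock, half-way up. Stock: dark steel bar 24 (x) by 120 (y) by 44 mm high, lying loose on the bench. Axes: x along the blade, away from the stock; y along the stock, towards the blade end; z up. 0.4 to 0.75 kg, centre of mass about 8 mm to +x, 6 mm to +y; it stands by itself. Grip across its 24 mm at y -50 to +20 mm, higher up than the plate's top.
- stock_blade_end (a point): Point on the inner face of the stock near its blade end: x = +12, y = +58 mm from the stock's centre, 3 mm above its underside. Axes as square_mid.
- stock_free_end (a point): Point on the inner face of the stock near its other end: x = +12, y = -58 mm from the stock's centre, 3 mm above its underside. Axes as square_mid.
- blade_mid (a point): Middle of the square's bright steel blade: 28 mm wide, 3 mm thick, jutting 110 mm level from the stock's inner (+x) face at its +y end; this point is at x = +67, y = +46 mm from the stock's centre. The blade lies 20.5 to 23.5 mm above the stock's underside. Axes as square_mid.
- lane (a point): Point at bench height on the straight upright machined edge of the aluminium valve-body plate, level with the middle of the clear lane. Axes: x level, square to the edge, into the plate; y along the edge, towards the nearer end of the plate; z up. The edge runs from y = -130 to +50 mm and roughly faces the robot. The lane is 54 mm wide.
- plate_top (a point): Middle of the plate's top, 18 mm above the bench; axes as lane. Plate: fixed, 120 (x) by 180 mm (y), bolt ears on the three sides other than the machined edge (at x = -60 mm). White-capped solenoids, 26 mm across, tops 48 mm above the bench, stand at (x, y) = (0, 80), (38, 80), (8, 0), (42, 0), (22, -50) mm. The strip within 45 mm of the machined edge is clear.
- motor_mid (a point): Bystander: a steel pump motor, a 64 mm cylinder lying along its x on a flat foot with an aluminium flange, 127 mm long and 76 mm wide over all, 70 mm high. The point is its centre, 36 mm up. It lies on the other side from the square.
- flask_mid (a point): Bystander: a black drinks flask, 74 mm across and 200 mm tall, standing. The point is its centre, half-way up.
- driver_mid (a point): Bystander: a screwdriver 190 mm long lying on the bench beyond the plate. The point is near its middle, 12 mm above the bench.
Things that resemble listed ones, but are neither listed nor needed, are in the scene too. There is more than one size of the part that bears square_mid; the job needs the middle-sized.

How it is judged (in metres and radians):
At the end, for the whole second after the job is handed in: The square lies released on the bench (stock down within 3 mm, level within 0.06 rad), both ends of its stock's inner face within 2.5 mm of the plate's machined edge, and the blade's centre line within 12 mm of the middle of the lane (x of stock_blade_end in the frame of lane between -0.0025 and 0.0025 m and x of stock_free_end in the frame of lane between -0.0025 and 0.0025 m and y of blade_mid in the frame of lane between -0.012 and 0.012 m and height (world z) of each of stock_blade_end, stock_free_end below 0.006 m and angle between square_mid's own z axis and vertical below 0.06 rad); the robot touches nothing.
It fails at once if the motor is shifted by more than 20 mm (distance of motor_mid from where it was at the start of the episode above 0.02 m).
It fails at once if the flask is shifted by more than 20 mm (distance of flask_mid from where it was at the start of the episode above 0.02 m).
It fails at once if the screwdriver is shifted by more than 20 mm (distance of driver_mid from where it was at the start of the episode above 0.02 m).
It also fails if it takes over 38 s, if anything falls off the work surface, if the arm or the gripper's body presses on something with over 40 N, if the wrist force passes 120 N, or if a joint passes its speed limit or range.

### The arm

A 6-joint arm with a two-finger parallel gripper is mounted at the origin on the work surface. World frame = base frame: x ahead of the robot, y to its left, z up, the work surface at z = 0. Lengths are in mm, angles in rad, forces in N, time in s.
With the tool pointing down it reaches from about 325 to 775 mm from the base axis. Payload 9.3 kg.
Tool frame: the origin (TCP) lies between the finger pads; the fingertips stand 8 mm ahead of it and the grasp point (between the pads) lies 11 mm behind it; x points along the fingers, z is the direction in which the jaws open and shut, and the axes are right-handed (so a half turn about x gives the same grasp; the last joint's range is limited). The gripper opens to 85 mm and grips with 20 to 120 N. Pads are 22 mm wide; open, the fingers measure 114 mm over their backs; the gripper's body (76 mm by 85 mm) begins 54 mm behind the grasp point. The pads swing forward as they close: fully open they stand 13 mm farther back than shut.
Start: joints at [1.061, 0.259, 0.021, 1.334, 0, 1.418], TCP at [192.104, 515.357, 239.279] pointing down, gripper open.
Joint ranges: [-3.04, 3.04], [-0.91, 1.82], [-1.04, 1.36], [-1.92, 1.95], [-1.52, 1.45], [-3.14, 3.14]. Speed limits (rad/s): [2.22, 2.22, 2.79, 3.14, 3.14, 3.14].

### API

Orientations are given as a unit quaternion [x, y, z, w].
In Python, from bench import bot, imaging gives the robot as it stands.
- The arm moves only by the tool step_arm, never from a script. Its arguments are lists of equal length, an entry for each row: "delta_rot": the turn, a rotation vector about the tool's x, y, z as a fraction of full scale, a list of three; "offset": the shift along the tool's x, y, z as a fraction of full scale, a list of three; "claw": the finger opening in mm, from 0 to 85.4. In form: {"delta_rot": [[wx, wy, wz], ...], "offset": [[dx, dy, dz], ...], "claw": [claw, ...]}. A call has 1 to 8 rows; each row is the pose to reach, as a shift and turn from the pose commanded when the call began, along the tool's axes at that moment; what a row does not reach only later rows make up. Full scale, the value 1, is 150 mm for a shift and 30 degrees for a turn. A row lasts 1/10 s, in which the tool goes at most 50 mm and 8.59 degrees, less where a joint would pass 70% of its speed; a pose out of reach is approached as far as the arm can. A call with a number of a shift or a turn outside -1 to 1 is refused whole. A call with a gripper value outside its range is refused whole. The fingers move at their own pace and stop on an object; "squeeze" is the grip in N (left out, the last holds). Time passes only in rows, so rows that repeat a pose let the fingers close. It gives the time, the measured TCP pose, the force and the opening at its end, in the units of the state.
- bot.state(): the state, without advancing time (a new reading comes with each control period).
- imaging.snapshot(name): name is "scene" or "top"; returns a dict with "image" (420x560x3 uint8, red, green, blue), "intrinsics" (3x3 intrinsics, pixels), "world_from_camera" (4x4, takes a point from camera to world coordinates). Camera axes: x right, y down, z forward; pixel columns grow to the right and rows downward; lengths in mm; the calibration is good to about 2 mm. A picture is of the moment at which its call begins. There is no depth.
- bot.finish_job(): hands the job in, once; it reports no verdict.
The state is a dict: "t": time; "joint_positions": joint angles; "qvel": joint speeds; "tau": joint torques, N m; "ee_pos": TCP position; "eef_rot": TCP orientation; "ft_force": force on the tool from outside, world axes, zero at the start; "ft_torque": the same for the moment, N m; "gripper_width": opening from 0.0 (shut) to 1.0 (fully open).
Only numpy, scipy, OpenCV 4.12 (cv2) and the standard library are available. Lean on these libraries where they do the work, as an engineer would, in place of code of your own. Each camera call takes 0.05 s, during which the arm holds its last target. There are 200 camera calls.

## Working session

There is one attempt and no reset: what is moved stays moved. The work goes in short steps, Python scripts to look and compute and a tool call to move; the robot and the scene stay as the last step left them, time stands still between calls to the robot, and variables do not carry over. Pictures are saved under pics/ and viewed, about 8 in all and at most 12, crops included, and the job is handed in when it is done.

Besides the shell and the picture viewer there is one more tool, called after ">>>" as name(argument=value, ...) on one line, values as JSON. step_arm: Moves the arm, as the interface text tells. Shift numbers are shares of 150 mm and turn numbers shares of 30 degrees, none past 1 either way. Its arguments: {"type":"object","properties":{"delta_rot":{"type":"array"},"offset":{"type":"array"},"claw":{"type":"array"},"squeeze":{"type":"number"}},"required":["delta_rot","offset","claw"]}

```bash
ls; mkdir -p pics
python3 - <<'E'
from bench import bot, imaging
import cv2,numpy as np
print(bot.state())
for n in("scene","top"):
    s=imaging.snapshot(n); cv2.imwrite(f"pics/{n}0.png",s["image"][:,:,::-1]); print(n,s["intrinsics"].round(1).tolist(),s["world_from_camera"].round(3).tolist())
E
```

```text
pics
{'t': 0.0, 'joint_positions': array([1.06139765e+00, 2.59193412e-01, 2.07531414e-02, 1.33369642e+00,
       1.20264931e-05, 1.41819626e+00]), 'qvel': array([ 0.00081366, -0.00086507, -0.00044669,  0.00062551, -0.00150786,
        0.00039448]), 'tau': array([-2.26001059e-03, -5.55647743e+01,  3.44528818e+01,  1.38314630e-02,
       -3.62878727e-04,  2.61491982e-05]), 'ee_pos': array([191.96906813, 515.120492  , 238.6621054 ]), 'eef_rot': array([-0.40354133,  0.58121929,  0.40313298,  0.58036396]), 'ft_force': array([-0.45652591,  0.05760198, -0.19249151]), 'ft_torque': array([0.00692943, 0.03169955, 0.00381243]), 'gripper_width': 1.0005747601011028}
scene [[405.7, 0.0, 277.7], [0.0, 405.7, 209.0], [0.0, 0.0, 1.0]] [[-0.391, 0.537, -0.748, 1338.267], [0.92, 0.247, -0.303, 305.965], [0.022, -0.807, -0.59, 695.545], [0.0, 0.0, 0.0, 1.0]]
top [[482.6, 0.0, 276.1], [0.0, 482.6, 207.5], [0.0, 0.0, 1.0]] [[-0.022, -0.972, 0.233, 309.149], [-1.0, 0.02, -0.012, 9.083], [0.007, -0.233, -0.972, 1090.914], [0.0, 0.0, 0.0, 1.0]]
```

View pics/top0.png

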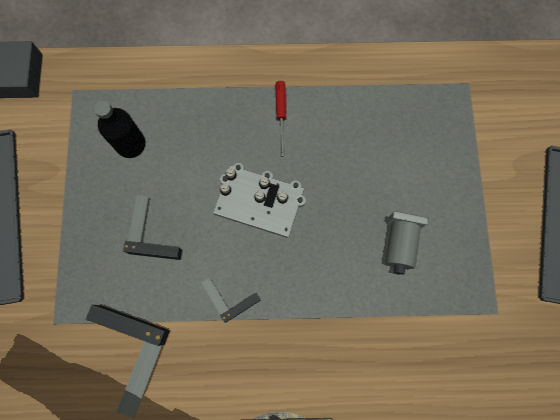

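View pics/scene0.png

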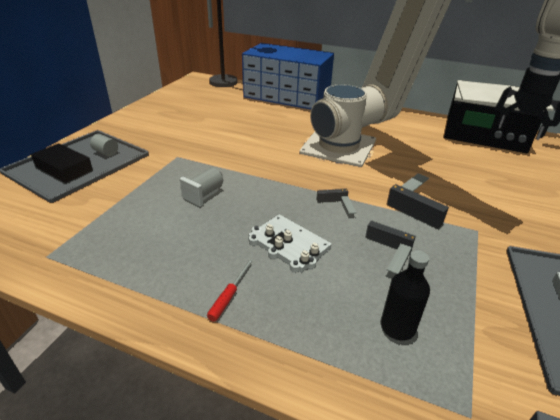

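Run:
```python
import cv2
im=cv2.imread("pics/top0.png")
a=cv2.resize(im[185:270,110:200],None,fx=6,fy=6,interpolation=cv2.INTER_CUBIC)
b=cv2.resize(im[155:245,205:315],None,fx=5,fy=5,interpolation=cv2.INTER_CUBIC)
cv2.imwrite("pics/sq.png",a);cv2.imwrite("pics/pl.png",b)
```

```text
(no output)
```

View pics/sq.png

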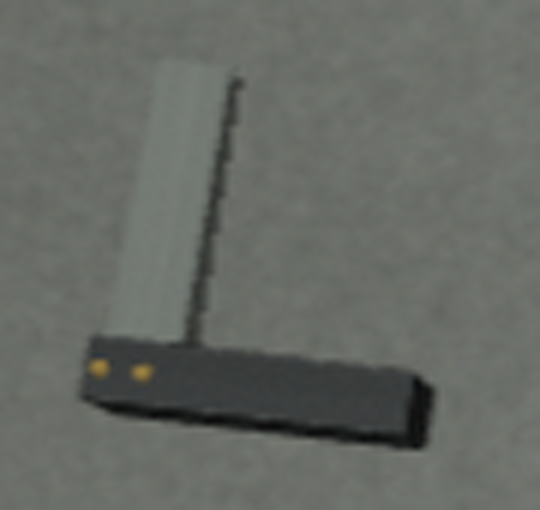

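View pics/pl.png

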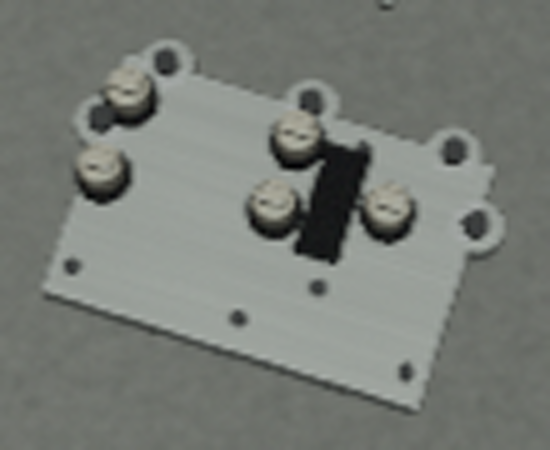

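```bash
cat > h.py <<'E'
import numpy as np
from bench import bot, imaging
K=None
def ray(s,uv,z):
    M=s["world_from_camera"]; d=M[:3,:3]@np.linalg.inv(s["intrinsics"])@np.array([uv[0],uv[1],1.])
    return (M[:3,3]+d*(z-M[2,3])/d[2])[:2]
def proj(s,P):
    M=s["world_from_camera"]; c=M[:3,:3].T@(np.asarray(P,float)-M[:3,3]); q=s["intrinsics"]@c; return q[:2]/q[2]
E
python3 - <<'E'
from h import *
np.set_printoptions(precision=4,suppress=True)
s=imaging.snapshot("top")
f=lambda p,k,o:((np.array(p)+.5)/k-.5+o)
sq=[ray(s,f(p,6,(110,185)),44) for p in[(92,338),(415,372),(408,440),(82,400)]]
pl=[ray(s,f(p,5,(205,155)),18) for p in[(43,292),(417,410)]]
il,ir,orr,ol=sq
print(np.array(sq),"len",np.linalg.norm(il-ir),np.linalg.norm(ol-orr),"w",np.linalg.norm(il-ol),np.linalg.norm(ir-orr))
y=il+ol-ir-orr; print("centre",np.mean(sq,0),"yaw y-axis minus90",np.degrees(np.arctan2(-y[0],y[1])))
bt=[ray(s,f(p,6,(110,185)),23.5) for p in[(160,62),(238,68)]];print("blade tip",bt,np.linalg.norm(bt[0]-bt[1]))
L,R=pl;v=L-R;print(pl,"edge len",np.linalg.norm(v),"yaw",np.degrees(np.arctan2(-v[0],v[1])))
u=v/np.linalg.norm(v);n=np.array([u[1],-u[0]])
m=(L+R)/2;lane=m+40*u;print("lane",lane,"n",n,"u",u,"goal centre",lane-12*n-46*u)
for q in[(0,80),(38,80),(8,0),(42,0),(22,-50)]:
    w=m+n*(60+q[0])+u*q[1]; print("sol px in crop",(proj(s,[*w,48])-(205,155))*5)
st=bot.state()
from scipy.spatial.transform import Rotation as Ro
print(Ro.from_quat(st["eef_rot"]).as_matrix())
E
```

```text
[[491.8488 329.2597]
 [476.8412 211.2328]
 [452.0245 213.1454]
 [469.1176 331.7245]] len 118.97725765648394 119.80474473355923 w 22.864427221621686 24.890241083047602
centre [472.458  271.3406] yaw y-axis minus90 -7.726247899410898
blade tip [array([601.3336, 315.1039]), array([598.3656, 285.3706])] 29.881041173743967
[array([556.6009, 139.8108]), array([498.5491, -29.0846])] edge len 178.5936327376465 yaw -18.968582079993354
lane [540.577  93.191] n [ 0.9457 -0.325 ] u [0.325  0.9457] goal centre [514.2763  53.5895]
sol px in crop [ 97.0795 157.2179]
sol px in crop [124.6365  80.2782]
sol px in crop [272.0071 193.4595]
sol px in crop [295.5336 124.0933]
sol px in crop [387.9621 197.6907]
[[-0.0005 -0.937   0.3493]
 [-0.0009  0.3493  0.937 ]
 [-1.      0.0001 -0.001 ]]
```

>>> step_arm(delta_rot=[[0.86,0,0],[0.86,0,0],[0.86,0,0],[0.86,0,0]], offset=[[0,-0.77,-0.29],[0,-0.77,-0.29],[0,-0.77,-0.29],[0,-0.77,-0.29]], claw=[70,70,70,70])

```text
t: 0.55
ee_pos: [287.1, 432.5, 239.1]
eef_rot: [-0.261, 0.657, 0.261, 0.657]
ft_force: [0.3, 1.1, -0.4]
gripper_width: 0.816
```

```bash
cat >> h.py <<'E'
from scipy.spatial.transform import Rotation as Ro
def rem(pos,yaw,div=1):
    "shift and turn (shares) from the present pose to TCP pos, pointing down, jaw z at yaw deg"
    st=bot.state(); R=Ro.from_quat(st["eef_rot"]); a=np.radians(yaw)
    z=np.array([np.cos(a),np.sin(a),0]); x=np.array([0,0,-1.]); T=np.stack([x,np.cross(z,x),z],1)
    print("t",round(st["t"],2),"pos",st["ee_pos"].round(1),"F",st["ft_force"].round(1),"M",st["ft_torque"].round(2),"w",round(st["gripper_width"],3),"q6",st["joint_positions"][5].round(2))
    print("offset",(R.inv().apply(np.array(pos)-st["ee_pos"])/150/div).round(3),"rot",np.degrees((R.inv()*Ro.from_matrix(T)).as_rotvec()/30/div).round(3))
E
python3 -c "
from h import *
rem([472.5,271.3,140],-7.7,2)"
```

```text
t 0.55 pos [287.1 432.5 239.1] F [ 0.3  1.1 -0.4] M [-0.01  0.    0.02] w 0.816 q6 1.64
offset [ 0.331 -0.815  0.081] rot [ 0.85  -0.     0.001]
```

>>> step_arm(delta_rot=[[0.85,0,0],[0.85,0,0],[0.85,0,0],[0.85,0,0],[0.85,0,0]], offset=[[0.2,-0.815,0.081],[0.2,-0.815,0.081],[0.2,-0.815,0.081],[0.2,-0.815,0.081],[0.2,-0.815,0.081]], claw=[65,65,65,65,65])

```text
t: 1.05
ee_pos: [378.3, 354.5, 209.0]
eef_rot: [-0.113, 0.698, 0.113, 0.698]
ft_force: [0.4, -0.2, -0.9]
gripper_width: 0.76
```

```bash
python3 -c "
from h import *
rem([472.5,271.3,140],-7.7,1)"
```

```text
t 1.05 pos [378.3 354.5 209. ] F [ 0.4 -0.2 -0.9] M [-0.01  0.04  0.02] w 0.76 q6 1.84
offset [ 0.46  -0.724  0.422] rot [ 0.869 -0.002 -0.   ]
```

>>> step_arm(delta_rot=[[0.87,0,0],[0.87,0,0],[0.87,0,0],[0.87,0,0],[0.87,0,0],[0.87,0,0]], offset=[[0.46,-0.724,0.422],[0.46,-0.724,0.422],[0.46,-0.724,0.422],[0.46,-0.724,0.422],[0.46,-0.724,0.422],[0.46,-0.724,0.422]], claw=[60,60,60,60,60,60])

```text
t: 1.65
ee_pos: [471.9, 272.4, 141.0]
eef_rot: [0.047, 0.705, -0.047, 0.706]
ft_force: [0.3, 0.4, 0.2]
gripper_width: 0.699
```

```bash
python3 -c "
from h import *
import cv2
rem([472.5,271.3,28],-7.7,1)
a=imaging.snapshot('top')['image'][170:290,90:230,::-1]; b=imaging.snapshot('scene')['image'][150:310,320:460,::-1]
cv2.imwrite('pics/close.png',np.hstack([cv2.resize(a,(420,480),interpolation=2)[:480],cv2.resize(b,(380,480),interpolation=2)]))"
```

```text
t 1.65 pos [471.9 272.4 141. ] F [0.3 0.4 0.2] M [-0.01  0.02  0.04] w 0.699 q6 2.07
offset [ 0.753 -0.007  0.004] rot [ 0.003  0.001 -0.001]
```

View pics/close.png

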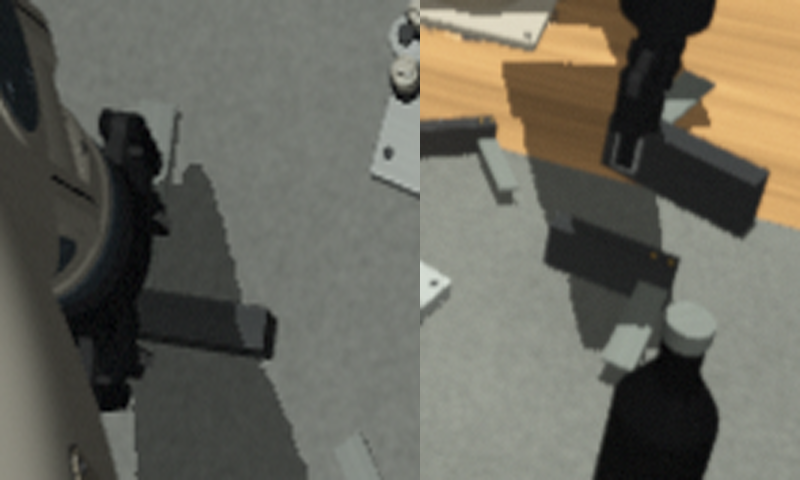

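>>> step_arm(delta_rot=[[0,0,0],[0,0,0],[0,0,0],[0,0,0],[0,0,0]], offset=[[0.2,-0.007,0.004],[0.4,-0.007,0.004],[0.6,-0.007,0.004],[0.75,-0.007,0.004],[0.75,-0.007,0.004]], claw=[60,60,60,60,60])

```text
t: 2.25
ee_pos: [471.0, 270.2, 25.9]
eef_rot: [0.047, 0.707, -0.048, 0.704]
ft_force: [-1.0, 0.3, 0.2]
gripper_width: 0.702
```

>>> step_arm(delta_rot=[[0,0,0],[0,0,0],[0,0,0],[0,0,0],[0,0,0],[0,0,0],[0,0,0],[0,0,0]], offset=[[0,0,0],[0,0,0],[0,0,0],[0,0,0],[0,0,0],[0,0,0],[0,0,0],[0,0,0]], claw=[20,20,20,20,20,20,20,20], squeeze=60)

```text
t: 3.05
ee_pos: [474.2, 270.5, 29.6]
eef_rot: [0.049, 0.704, -0.048, 0.707]
ft_force: [0.4, 0.4, 7.9]
gripper_width: 0.268
```

```bash
python3 -c "
from h import *
rem([472.5,271.3,28],-7.7,1)"
```

```text
t 3.05 pos [474.2 270.5  29.6] F [0.4 0.4 7.9] M [0.19 0.18 0.06] w 0.268 q6 2.07
offset [ 0.011  0.003 -0.012] rot [-0.004  0.006 -0.004]
```

>>> step_arm(delta_rot=[[0,0,0],[0,0,0],[0,0,0],[0,0,0],[0,0,0]], offset=[[-0.1,0,0],[-0.2,0,0],[-0.35,0,0],[-0.47,0,0],[-0.47,0,0]], claw=[20,20,20,20,20])

```text
t: 3.55
ee_pos: [474.1, 270.4, 100.7]
eef_rot: [0.049, 0.704, -0.048, 0.707]
ft_force: [0.9, 0.7, -4.8]
gripper_width: 0.266
```

```bash
python3 -c "
from h import *
rem([504.8,56.9,98],-19,2)"
```

```text
t 3.55 pos [474.1 270.4 100.7] F [ 0.9  0.7 -4.8] M [-0.01 -0.07  0.01] w 0.266 q6 2.07
offset [ 0.008 -0.691  0.198] rot [ 0.186  0.003 -0.002]
```

>>> step_arm(delta_rot=[[0.05,0,0],[0.1,0,0],[0.14,0,0],[0.19,0,0],[0.19,0,0]], offset=[[0,-0.15,0.05],[0,-0.32,0.1],[0,-0.5,0.15],[0,-0.69,0.2],[0,-0.69,0.2]], claw=[20,20,20,20,20])

```text
t: 4.05
ee_pos: [488.4, 160.5, 97.3]
eef_rot: [0.084, 0.702, -0.085, 0.702]
ft_force: [0.5, 0.6, -4.7]
gripper_width: 0.267
```

```bash
python3 -c "
from h import *
rem([504.8,56.9,98],-19,1)"
```

```text
t 4.05 pos [488.4 160.5  97.3] F [ 0.5  0.6 -4.7] M [0.06 0.05 0.02] w 0.267 q6 1.97
offset [-0.004 -0.645  0.271] rot [ 0.175 -0.002  0.003]
```

>>> step_arm(delta_rot=[[0.05,0,0],[0.1,0,0],[0.14,0,0],[0.175,0,0],[0.175,0,0],[0.175,0,0]], offset=[[0,-0.15,0.06],[0,-0.31,0.13],[0,-0.48,0.2],[0,-0.645,0.27],[0,-0.645,0.27],[0,-0.645,0.27]], claw=[20,20,20,20,20,20])

```text
t: 4.65
ee_pos: [505.0, 59.8, 97.6]
eef_rot: [0.116, 0.698, -0.116, 0.697]
ft_force: [-0.6, 0.2, -4.9]
gripper_width: 0.267
```

```bash
python3 -c "
from h import *
import cv2
rem([504.8,56.9,50],-19,1)
a=imaging.snapshot('top')['image'][140:260,180:320,::-1]; b=imaging.snapshot('scene')['image'][160:290,230:370,::-1]
cv2.imwrite('pics/close2.png',np.hstack([cv2.resize(a,(400,480),interpolation=2)[:480],cv2.resize(b,(400,480),interpolation=2)]))"
```

```text
t 4.65 pos [505.   59.8  97.6] F [-0.6  0.2 -4.9] M [-0.01  0.06  0.01] w 0.267 q6 1.85
offset [ 0.317 -0.018  0.005] rot [ 0.005 -0.002 -0.   ]
```

View pics/close2.png

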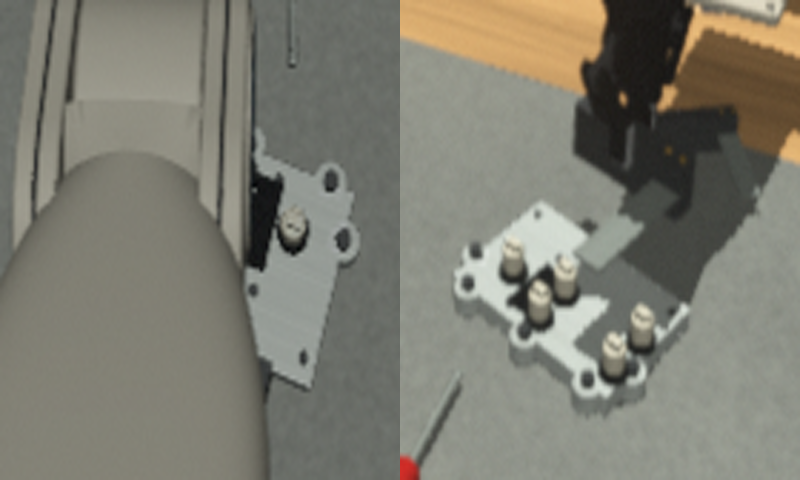

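```bash
python3 -c "
from h import *
s=imaging.snapshot('scene')
a=np.radians(-18.8);x=np.array([np.cos(a),np.sin(a)]);y=np.array([-x[1],x[0]])
c=np.array([505,59.8]);st=bot.state();print(st['ee_pos'])
g=lambda w,z:((proj(s,[*w,z])-(230,160))*[400/140,480/130]).round(0)
for q in[(122,60),(122,32)]: print('tip',g(c+x*q[0]+y*q[1],68+23.5))
L=np.array([540.577,93.191]);n=np.array([.9457,-.325]);u=np.array([.325,.9457])
for q in[(0,50),(0,-130)]: print('edge',g(L+n*q[0]+u*q[1],18))
for q in[(0,40),(38,40),(8,-40),(42,-40),(22,-90)]: print('sol',g(L+n*(60+q[0])+u*q[1],48))
"
```

```text
[504.98053226  60.65370355  97.98296269]
tip [196. 269.]
tip [170. 250.]
edge [291. 306.]
edge [141. 198.]
sol [244. 308.]
sol [216. 336.]
sol [166. 261.]
sol [141. 284.]
sol [114. 238.]
```

>>> step_arm(delta_rot=[[0,0,0],[0,0,0],[0,0,0],[0,0,0]], offset=[[0.1,-0.02,0],[0.2,-0.02,0],[0.25,-0.02,0],[0.25,-0.02,0]], claw=[20,20,20,20])

```text
t: 5.2
ee_pos: [503.7, 57.6, 59.9]
eef_rot: [0.115, 0.698, -0.115, 0.697]
ft_force: [0.0, -0.8, -5.1]
gripper_width: 0.267
```

```bash
python3 -c "
from h import *
import cv2
rem([504.8,56.9,50],-19,1)
s=imaging.snapshot('scene');b=s['image'][185:265,265:365,::-1]
cv2.imwrite('pics/close3.png',cv2.resize(b,None,fx=7,fy=7,interpolation=2))
p=bot.state();c=p['ee_pos'];z0=c[2]-29.6
a=np.radians(-19);x=np.array([np.cos(a),np.sin(a)]);y=np.array([-x[1],x[0]])
for q in[(122,60),(122,32),(12,60),(12,32)]: print('tip',((proj(s,[*(c[:2]+x*q[0]+y*q[1]),z0+23.5])-(265,185)+.5)*7-.5).round(0))
for q in[(12,60),(-12,60),(12,-60),(-12,-60)]: print('stock',((proj(s,[*(c[:2]+x*q[0]+y*q[1]),z0+44])-(265,185)+.5)*7-.5).round(0))
"
```

```text
t 5.2 pos [503.7  57.6  59.9] F [ 0.  -0.8 -5.1] M [-0.02  0.03  0.01] w 0.267 q6 1.85
offset [ 0.066 -0.002  0.009] rot [ 0.009 -0.004  0.001]
tip [227. 418.]
tip [165. 382.]
tip [419. 274.]
tip [358. 242.]
stock [424. 230.]
stock [463. 201.]
stock [173.  98.]
stock [213.  73.]
```

View pics/close3.png

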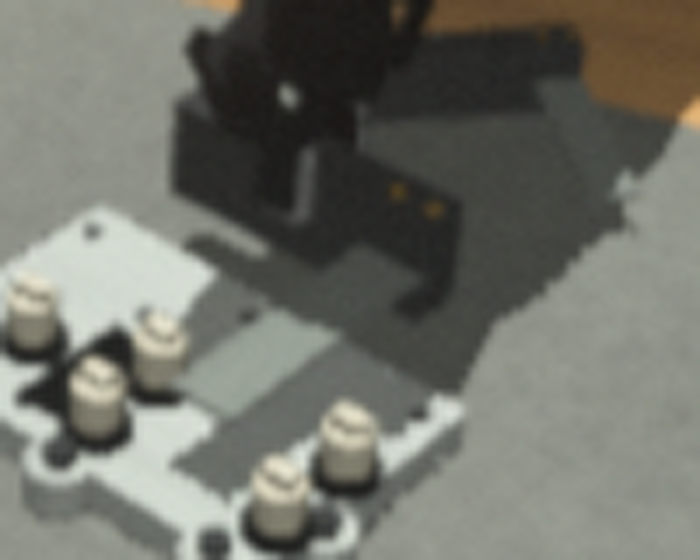

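>>> step_arm(delta_rot=[[0,0,0],[0,0,0],[0,0,0],[0,0,0]], offset=[[0.08,-0.005,0],[0.15,-0.005,0],[0.19,-0.005,0],[0.19,-0.005,0]], claw=[20,20,20,20])

```text
t: 5.65
ee_pos: [503.7, 56.3, 31.7]
eef_rot: [0.115, 0.698, -0.115, 0.697]
ft_force: [-0.9, -0.2, -5.3]
gripper_width: 0.269
```

```bash
python3 -c "
from h import *
rem([514.3,53.6,30],-19,1)"
```

```text
t 5.65 pos [503.7  56.3  31.7] F [-0.9 -0.2 -5.3] M [-0.08  0.05 -0.03] w 0.269 q6 1.84
offset [0.011 0.005 0.073] rot [ 0.007 -0.003  0.001]
```

>>> step_arm(delta_rot=[[0,0,0],[0,0,0],[0,0,0]], offset=[[0,0,0.03],[0,0,0.055],[0,0,0.055]], claw=[20,20,20])

```text
t: 5.95
ee_pos: [513.1, 53.3, 32.7]
eef_rot: [0.116, 0.697, -0.116, 0.698]
ft_force: [0.4, 0.3, -4.8]
gripper_width: 0.269
```

>>> step_arm(delta_rot=[[0,0,0],[0,0,0]], offset=[[0,0,0.015],[0,0,0.015]], claw=[20,20])

```text
t: 6.15
ee_pos: [514.4, 52.7, 32.4]
eef_rot: [0.115, 0.697, -0.116, 0.698]
ft_force: [0.3, 0.1, -3.5]
gripper_width: 0.267
```

>>> step_arm(delta_rot=[[0,0,0],[0,0,0]], offset=[[0,0,0.013],[0,0,0.013]], claw=[20,20])

```text
t: 6.35
ee_pos: [515.2, 52.4, 32.1]
eef_rot: [0.116, 0.698, -0.115, 0.697]
ft_force: [-3.4, 1.6, -3.1]
gripper_width: 0.267
```

>>> step_arm(delta_rot=[[0,0,0],[0,0,0],[0,0,0]], offset=[[0.01,0,0.003],[0.018,0,0.006],[0.018,0,0.006]], claw=[20,20,20])

```text
t: 6.65
ee_pos: [515.2, 52.2, 29.6]
eef_rot: [0.116, 0.699, -0.115, 0.697]
ft_force: [-7.8, 1.5, 4.8]
gripper_width: 0.264
```

```bash
python3 -c "
from h import *
rem([514.3,53.6,30],-19,1)"
```

```text
t 6.65 pos [515.2  52.2  29.6] F [-7.8  1.5  4.8] M [ 0.48  1.83 -0.29] w 0.264 q6 1.84
offset [-0.003  0.007 -0.009] rot [ 0.007 -0.005  0.001]
```

>>> step_arm(delta_rot=[[0.015,0,0],[0.015,0,0]], offset=[[0,0,0.007],[0,0,0.007]], claw=[20,20], squeeze=25)

```text
t: 6.85
ee_pos: [515.3, 52.2, 29.6]
eef_rot: [0.118, 0.699, -0.118, 0.696]
ft_force: [-13.0, 2.3, 7.4]
gripper_width: 0.267
```

```bash
python3 -c "
from h import *
rem([514.3,53.6,30],-19,1)"
```

```text
t 6.85 pos [515.3  52.2  29.6] F [-13.    2.3   7.4] M [0.77 2.57 0.3 ] w 0.267 q6 1.84
offset [-0.003  0.007 -0.01 ] rot [-0.007 -0.008  0.001]
```

>>> step_arm(delta_rot=[[0.015,0,0],[0.015,0,0]], offset=[[0,0,0.007],[0,0,0.007]], claw=[20,20])

```text
t: 7.05
ee_pos: [515.3, 52.2, 29.6]
eef_rot: [0.12, 0.699, -0.12, 0.695]
ft_force: [-16.2, 4.4, 12.2]
gripper_width: 0.269
```

```bash
python3 -c "
from h import *
rem([514.3,53.6,30],-19,1)"
```

```text
t 7.05 pos [515.3  52.2  29.6] F [-16.2   4.4  12.2] M [0.93 3.43 0.83] w 0.269 q6 1.85
offset [-0.003  0.007 -0.01 ] rot [-0.02  -0.011  0.001]
```

>>> step_arm(delta_rot=[[-0.022,0,0],[-0.022,0,0],[-0.022,0,0]], offset=[[0,0,0],[-0.004,0,-0.012],[-0.004,0,-0.012]], claw=[20,20,20])

```text
t: 7.35
ee_pos: [515.3, 52.3, 29.9]
eef_rot: [0.117, 0.698, -0.117, 0.696]
ft_force: [-8.0, 2.6, -0.8]
gripper_width: 0.269
```

```bash
python3 -c "
from h import *
rem([514.3,53.6,30],-19,1)"
```

```text
t 7.35 pos [515.3  52.3  29.9] F [-8.   2.6 -0.8] M [0.48 1.81 0.02] w 0.269 q6 1.84
offset [-0.001  0.006 -0.009] rot [-0.    -0.006  0.001]
```

>>> step_arm(delta_rot=[[0,0,0],[0,0,0],[0,0,0],[0,0,0]], offset=[[0,0,0],[0,0,0],[0,0,0],[0,0,0]], claw=[30,40,45,45])

```text
t: 7.75
ee_pos: [517.6, 51.7, 30.5]
eef_rot: [0.117, 0.697, -0.117, 0.698]
ft_force: [0.2, 0.4, -0.6]
gripper_width: 0.53
```

```bash
python3 -c "
from h import *
rem([514.3,53.6,30],-19,1)"
```

```text
t 7.75 pos [517.6  51.7  30.5] F [ 0.2  0.4 -0.6] M [ 0.02 -0.01  0.04] w 0.53 q6 1.84
offset [ 0.003  0.005 -0.025] rot [-0.001  0.002 -0.   ]
```

Released with no force. Raise straight up (recentred by −2 mm), then swing clear for a look from above.

>>> step_arm(delta_rot=[[0,0,0],[0,0,0],[0,0,0],[0,0,0],[0,0,0],[0,0,0],[0,0,0]], offset=[[0,0,-0.015],[-0.1,0,-0.015],[-0.25,0,-0.015],[-0.5,0,-0.015],[-0.75,0,-0.015],[-1,0,-0.015],[-1,0,-0.015]], claw=[45,45,45,45,45,45,45])

```text
t: 8.45
ee_pos: [517.0, 52.5, 185.1]
eef_rot: [0.117, 0.695, -0.117, 0.7]
ft_force: [1.0, 0.1, -0.8]
gripper_width: 0.528
```

>>> step_arm(delta_rot=[[0,0,0],[0,0,0],[0,0,0],[0,0,0],[0,0,0],[0,0,0]], offset=[[0,1,-0.2],[0,1,-0.2],[0,1,-0.2],[0,1,-0.2],[0,1,-0.2],[0,1,-0.2]], claw=[45,45,45,45,45,45])

```text
t: 9.05
ee_pos: [535.2, 203.5, 179.7]
eef_rot: [0.117, 0.698, -0.117, 0.697]
ft_force: [-0.1, -0.1, -0.2]
gripper_width: 0.528
```

>>> step_arm(delta_rot=[[0,0,0],[0,0,0],[0,0,0],[0,0,0],[0,0,0],[0,0,0]], offset=[[0,0.9,-0.4],[0,0.9,-0.4],[0,0.9,-0.4],[0,0.9,-0.4],[0,0.9,-0.4],[0,0.9,-0.4]], claw=[45,45,45,45,45,45])

```text
t: 9.65
ee_pos: [523.2, 349.7, 180.2]
eef_rot: [0.117, 0.697, -0.118, 0.697]
ft_force: [0.4, 0.3, 1.3]
gripper_width: 0.522
```

```bash
python3 -c "
from h import *
import cv2
s=imaging.snapshot('top');b=s['image'][150:270,190:330,::-1];print(bot.state()['ee_pos'],bot.state()['t'])
cv2.imwrite('pics/end.png',cv2.resize(b,None,fx=5,fy=5,interpolation=2))"
```

```text
[523.3181127  349.53390161 180.33816065] 9.7
```

View pics/end.png

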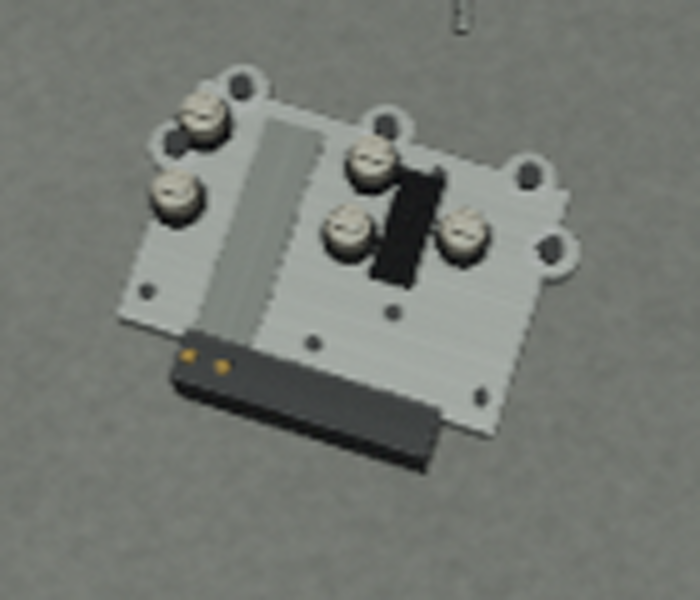

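```bash
python3 -c "
from h import *
s=imaging.snapshot('top')
r=lambda p,z:ray(s,(np.array(p)+.5)/5-.5+(190,150),z)
A,B=r((118,319),18),r((493,436),18);u=(A-B)/np.linalg.norm(A-B);n=np.array([u[1],-u[0]]);L=(A+B)/2+40*u
f=lambda p,z:np.round([(r(p,z)-L)@n,(r(p,z)-L)@u],1)
print('edge len',np.linalg.norm(A-B))
for p in[(187,332),(440,408),(427,460),(172,380)]:print('stock',f(p,44))
for p in[(267,119),(325,135),(205,318),(258,333)]:print('blade',f(p,23.5))
for p in[(178,186),(207,106),(350,223),(373,152)]:print('sol',f(p,48))
"
```

```text
edge len 178.84924139913943
stock [-1.  13.4]
stock [   0.3 -104. ]
stock [ -23.6 -105.6]
stock [-23.5  12.7]
blade [109.4  14. ]
blade [110.2 -13.9]
blade [11.4 11. ]
blade [ 12.  -14.1]
sol [60.6 38.3]
sol [100.2  38. ]
sol [ 67.6 -40.6]
sol [102.2 -40.2]
```

```bash
python3 -c "
from h import *
print(bot.state()['ft_force'],bot.finish_job())"
```

```text
the job is handed in; nothing more can be done
[-0.1232848   0.34048933 -0.01296668] None
```

I put the middle-sized square (120 mm stock, near pixel (150, 250) in the top view) against the plate, let go of it and handed the job in after about 10 s of the 38 s. I gripped it by the stock, lowered its blade into the lane, and pressed it against the machined edge. I then turned it slightly until the twisting force was close to zero, and released.

**Flush fit:** measured from the top camera after release, the two ends of the stock's inner face are at about -1.0 mm and +0.3 mm from the edge; the limit is ±2.5 mm.

**Blade in lane:** the blade's centre line is within about 1.5 mm of the lane's middle; the limit is ±12 mm.

**Height and level:** I did not measure the tilt or height after letting go. The square was seated on the bench with an upward force before I released it, and it looks flat in the last picture.

**Robot and bystanders:** the arm is clear of everything, with the wrist force near zero. It kept away from the motor, flask and screwdriver, but I did not measure their positions again afterwards.

No check failed. One earlier look through the scene camera put the held blade 2 to 7 mm off where I expected it, and the final top view did not show that offset.

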